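Set up a shaft on V-blocks for a run-out check

TASK

Set up the shaft for a run-out check: stand the wide V-block on the half of the long plate that ends in the round post and the narrow V-block on the half that ends in the cross bar, each upright, centred on its half and with its groove along the plate, then lay the shaft in both grooves, centred over the plate, its thin end towards the round post. Last of all stand the dial gauge on the middle of the small square pad behind the plate, its dial and feeler pointing squarely at the shaft. Never tip the gauge over, leave the jar and the spanner where they are, and let go of everything at the end.

Things in the scene. Friction and masses are not known exactly. Their poses are not given: they have to be found in the camera images.
- vblock_wide: Loose steel V-block, 48 mm across (its x), 40 mm long along its groove (its y), 38 mm tall, 0.42 kg. A 90-degree V-groove, 28 mm wide and 14 mm deep, runs along y in the middle of the top. Origin: centre of the underside, z up. Starts standing, groove up. Either way round is the same.
- vblock_narrow: Loose steel V-block of the same section (48 mm across x, 38 mm tall, the same groove along y) but only 20 mm long along its groove (its y), 0.22 kg. Origin: centre of the underside, z up. Starts standing, groove up. Either way round is the same.
- shaft: Loose round steel shaft, 180 mm long, 0.38 kg, starts lying on the bench. Origin: on its axis at mid-length; its y runs along the axis towards the thin end. 20 mm diameter from y = -90 to 68 mm, then a thin end of 12 mm diameter from y = 68 to 90 mm. Its centre of mass is about 7 mm from the origin towards the thick end (-y). It can roll. Lying in the V-blocks its axis is level with their tops (38 mm above the plate's top).
- gauge: Loose dial gauge stand, 0.45 kg, standing: a grey base 50 mm (x) by 44 mm (y) by 34 mm tall, in its middle an upright steel column of 14 mm diameter that ends 121 mm above the underside (bare from 78 to 121 mm, good to grip), and on the column a round dial of 38 mm diameter lying flat 64 to 76 mm above the underside, centred 40 mm out in +x, with a thin feeler beyond it to x = 76 mm. Origin: centre of the base's underside, z up, x points where the dial and feeler point.
- plate: Fixed grey set-up plate, 70 mm (x) by 220 mm (y, its long axis), 8 mm thick, with thin dark lines scribed along its middle and across it at its middle and at the middles of its two halves (y = 55 and -55 mm, where the V-blocks are centred). Origin: centre of its underside, on the bench; top at 8 mm. Its long axis lies roughly left to right before the robot, its x points roughly away from the robot.
- post: Fixed round steel post, 18 mm diameter, 16 mm tall, on the plate's centre line 97 mm from its middle, at one end (either one). Origin: centre of its underside, on the plate's top.
- bar: Fixed straight steel bar lying across the plate, 60 mm across (its x) by 12 mm (its y), 16 mm tall, centred on the plate's centre line 97 mm from its middle, at the other end. Origin: centre of its underside, on the plate's top.
- pad: Fixed grey pad for the gauge, 70 by 70 mm, 6 mm thick, on the bench behind the plate (the side away from the robot), its sides parallel to the plate's. Origin: centre of its underside, on the bench; top at 6 mm.
- jar: Bystander, to be left alone: lidded amber glass jar, 60 mm diameter, 62 mm tall, standing loose. Origin: centre of its underside.
- spanner: Bystander, to be left alone: steel spanner 160 mm long lying loose on the bench along its x. Origin: under its middle.
Not all that is in view belongs to the job. Leave any blue look-alike of the gauge alone. There is more than one size of the shaft; the one meant has the size given above.

How it is judged:
By the outcome, as a careful person would: the job done as asked, in the order asked, and still so for the second after the job is handed in, with the robot touching nothing.
It also fails if it takes over 106 s, if anything falls off the work surface, if the arm or the gripper's body presses on something with over 40 N, if the wrist force passes 120 N, or if a joint passes its speed limit or range.

ROBOT

A 7-joint arm with a two-finger parallel gripper is mounted at the origin on the work surface. World frame = base frame: x ahead of the robot, y to its left, z up, the work surface at z = 0. Lengths are in m, angles in rad, forces in N, time in s.
With the tool pointing down it reaches from about 0.4 to 0.85 m from the base axis. Payload 4.5 kg.
Tool frame: the origin (TCP) lies at the centre of the arm's flange, where the gripper is bolted on; the fingertips stand 166 mm ahead of it and the grasp point (between the pads) lies 147 mm ahead of it (r.grip_depth is the distance from the TCP to the grasp point, in m); z points along the fingers, y is the line along which they close (so a half turn about z gives the same grasp; the last joint's range is limited). The gripper opens to 88 mm and grips with 3 to 60 N. Pads are 18 mm wide; open, the fingers measure 123 mm over their backs; the gripper's body (75 mm by 187 mm) begins 45 mm behind the grasp point.
Start: joints at [-1.076, 0.689, -0.195, 1.565, 0.157, 0.902, -0.215], TCP at [0.278, 0.56, 0.405] pointing down, gripper open.
Joint ranges: [-3.01, 3.01], [-0.46, 2.08], [-1.47, 1.51], [0.13, 2.56], [-1, 4.14], [0.04, 2.09], [-2.66, 2.66]. Speed limits (rad/s): [2.57, 2.57, 3.14, 3.14, 3.14, 3.14, 3.14].

INTERFACE

Orientations are given as a unit quaternion [x, y, z, w].
In Python, from plant import status, cams, r, finder gives the robot as it stands.
- The arm moves only by the tool play_rows, never from a script. Its argument "rows" is a list of rows, each a list of 7 numbers: the opening in per cent of the stroke, from 0 (shut) to 100 (fully open), then the shift along the tool's x, y, z in m, then the turn, a rotation vector about the tool's x, y, z in degrees. A call has 1 to 8 rows; each row shifts and turns the commanded pose from where the row before left it, along the tool's axes as they then stand; what a row does not reach is not made up. A row lasts 1/8 s, in which the tool goes at most 62.5 mm and 10.7 degrees, less where a joint would pass 70% of its speed; a pose out of reach is approached as far as the arm can. A call with a gripper value outside its range is refused whole. The fingers move at their own pace and stop on an object; "grip_force" is the grip in N (left out, the last holds). Time passes only in rows, so rows that do not move let the fingers close. It gives the time, the measured TCP pose, the force, the opening and the grip force at its end, in the units of the state.
- status.get_state(): the state, without advancing time (a new reading comes with each control period).
- cams.snapshot(name): name is "scene" or "top" or "wrist"; returns the picture (384x512x3 uint8, red, green, blue); there is no depth.
- cams.camera_params(name): a dict with "vfov" (degrees; the focal length in pixels is half the picture's height over the tangent of half this angle, whatever the lens; pixels are square), "cx", "cy" (the principal point, pixels), "R" (3x3) and "t" (3): a world point X has camera coordinates R X + t; the wrist camera has in their place "tool_from_camera" (4x4, takes a point from camera to tool coordinates, whose origin is the TCP and whose axes are the flange's). Camera axes: x right, y down, z forward; pixel columns grow to the right and rows downward; lengths in m; the calibration is good to about 2 mm. A picture is of the moment at which its call begins: read the wrist's pose just before it. camera_params takes no time and is no camera call.
- r.finish_job(): hands the job in; it is judged then, once.
Trained networks look in the newest picture that a camera, given by its name, has taken for a name from the list of things; names that differ only in an ending like _2 or _b are one class to them, and where a whole thing is asked for, a point or a joint stands for the part that bears it (a point fixed in the world has none). Each returns a list of dicts, best first, with "score" (0 to 1); they miss things now and then, are a little off and sometimes report something else, mostly with a low value. They report only what shows in the picture. A call takes as long as a camera call. They do not tell look-alikes from the thing itself.
- finder.spot_in(camera, label): "at" ([x, y, z] in m, in the coordinates of the camera as it stood for that picture, good to about 4 mm: the middle of the surface that is visible of it).
- finder.regions_of(camera, label): "mask" (384x512 bool, what is visible of it).
The state is a dict: "clock": time; "q": joint angles; "qd": joint speeds; "joint_torque": joint torques, N m; "tool_pos": TCP position; "eef_rot": TCP orientation; "contact_force": force on the tool from outside, world axes, zero at the start; "moment": the same for the moment, N m; "opening": opening from 0.0 (shut) to 1.0 (fully open); "finger_force": force on a finger pad.
Only numpy, scipy, OpenCV 4.12 (cv2) and the standard library are available. Lean on these libraries where they do the work, as an engineer would, in place of code of your own. Each camera call takes 0.05 s, during which the arm holds its last target. There are 200 camera calls.

## Working session

There is one attempt and no reset: what is moved stays moved. The work goes in short steps, Python scripts to look and compute and a tool call to move; the robot and the scene stay as the last step left them, time stands still between calls to the robot, and variables do not carry over. Pictures are saved under pics/ and viewed, at most 14 in all, crops included, and the job is handed in when it is done.

Besides the shell and the picture viewer there is one more tool, called after "Request:" by a JSON object that holds its "method" and its "body", one argument or row to a line. play_rows: Moves the arm, as the interface text tells. Its arguments: {"type":"object","properties":{"rows":{"type":"array","items":{"type":"array","items":{"type":"number"}}},"grip_force":{"type":"number"}},"required":["rows"]}

```bash
ls; mkdir -p pics
python3 - <<'E'
from plant import status,cams,r,finder
import cv2,numpy as np
for n in ("scene","top"):
    im=cams.snapshot(n); cv2.imwrite(f"pics/{n}0.png",cv2.resize(im[:,:,::-1],(800,600),interpolation=cv2.INTER_CUBIC))
    p=cams.camera_params(n); print(n,p)
    R,t=np.array(p["R"]),np.array(p["t"])
    if n=="top":
        for l in ["vblock_wide","vblock_narrow","shaft","gauge","plate","post","bar","pad","jar","spanner"]:
            for d in finder.spot_in(n,l)[:4]:
                print(l,round(d["score"],2),np.round(R.T@(np.array(d["at"])-t),3))
print(cams.camera_params("wrist")); print(status.get_state())
E
```

```text
pics
scene {'vfov': 49.88652278796106, 'cx': 250.61384928051052, 'cy': 191.31311299468496, 'R': array([[-0.7149145 ,  0.69918456,  0.00618124],
       [ 0.42995847,  0.4465685 , -0.78467336],
       [-0.55139184, -0.55831669, -0.61987862]]), 't': array([ 0.30630001, -0.19411503,  1.54553605])}
top {'vfov': 55.549544843053035, 'cx': 253.21149356927444, 'cy': 194.01156754600785, 'R': array([[-0.00687954, -0.99987041, -0.01455442],
       [-0.98675027,  0.00914722, -0.16198837],
       [ 0.16210051,  0.01324717, -0.98668533]]), 't': array([0.07467412, 0.49934304, 0.97131092])}
vblock_narrow 0.47 [0.429 0.233 0.035]
shaft 0.91 [ 0.419 -0.238  0.015]
shaft 0.81 [ 0.264 -0.289  0.012]
shaft 0.6 [0.522 0.031 0.006]
gauge 0.86 [0.541 0.394 0.068]
gauge 0.65 [0.588 0.52  0.064]
plate 0.67 [0.522 0.031 0.005]
pad 0.58 [0.643 0.049 0.005]
jar 0.92 [0.679 0.244 0.06 ]
spanner 0.56 [ 0.709 -0.249  0.007]
{'vfov': 66.39539691791292, 'cx': 257.86940597820967, 'cy': 189.83929621082171, 'tool_from_camera': array([[ 6.85046979e-04, -9.64924971e-01, -2.62524916e-01,
         6.69477418e-02],
       [ 9
[... 281 characters left out ...]
9874,  0.68909469, -0.19454693,  1.56532034,  0.15731043,
        0.90250606, -0.21511651]), 'qd': array([-9.30359565e-04,  9.97471458e-05,  1.03894244e-03,  1.08680997e-03,
       -3.76345897e-04, -1.00892320e-03, -2.78458322e-04]), 'joint_torque': array([-2.10025732e-04, -5.27257633e+01, -1.26656514e+00, -1.53678417e+01,
       -5.19031682e-02, -3.81639020e-04,  3.10896303e-05]), 'tool_pos': array([0.27791682, 0.55981276, 0.40473925]), 'eef_rot': array([2.28378521e-01, 9.73572416e-01, 2.31823785e-05, 2.28784780e-05]), 'contact_force': array([-0.04451639,  0.30530496,  0.13508617]), 'moment': array([ 0.00641921,  0.01902667, -0.02216846]), 'finger_force': 0.0, 'opening': 1.0005842424518063}
```

View pics/top0.png

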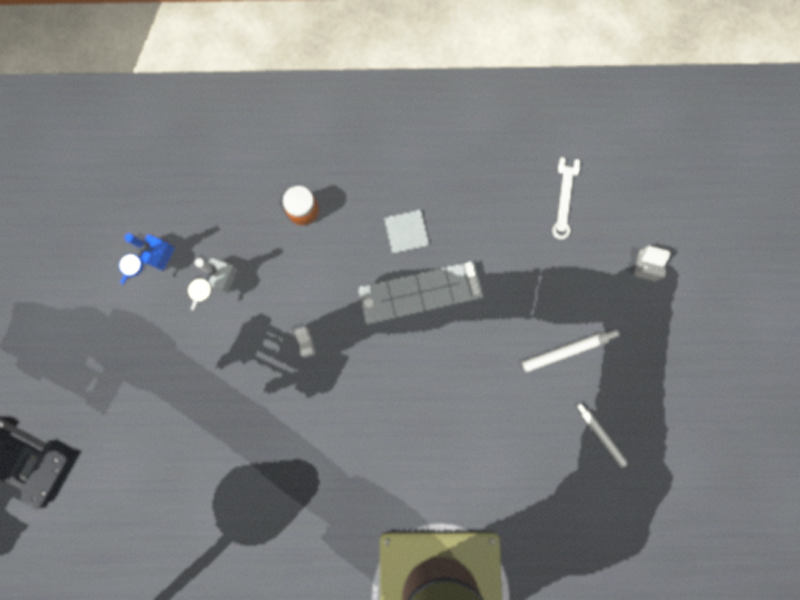

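View pics/scene0.png

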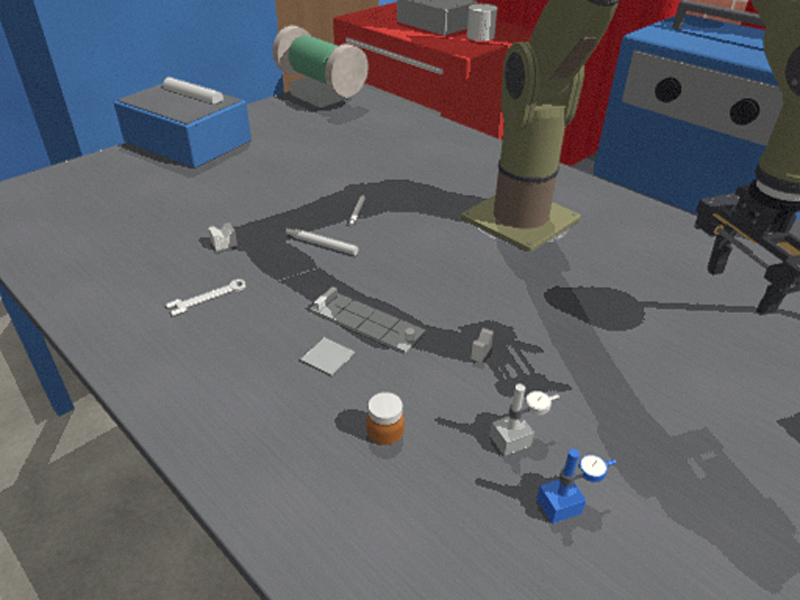

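Top view (800×600 px): plate at (420,293), with the post at its left end (365,291) and the bar at its right end (465,270). The pad is at (406,231), the narrow block at (303,341) and the wide block at (655,262). The grey gauge is at (205,280); the blue look-alike at (145,255) stays put.

There are two shafts: A at (570,350), about 178 mm, and B at (602,435), about 138 mm. A fits the 180 mm description, and I'll confirm it with a crop before reaching for it. Next I move over the plate for a closer look.

Request:
{"method": "play_rows", "body": {
  "rows": [
    [100,0,0,0,0,0,10.5],
    [100,0,0,0,0,0,10.5],
    [100,0,0,0,0,0,10.5],
    [100,0,0,0,0,0,10.5],
    [100,0,0,0,0,0,10.5]
  ]
}}

```text
clock: 1.23
tool_pos: [0.2778, 0.5599, 0.4048]
eef_rot: [0.638, 0.77, 0.0, -0.0]
contact_force: [0.3, -0.9, -0.2]
opening: 0.999
finger_force: 0.0
```

Request:
{"method": "play_rows", "body": {
  "rows": [
    [100,-0.055,0.012,0.006,0,0,0],
    [100,-0.055,0.012,0.006,0,0,0],
    [100,-0.055,0.012,0.006,0,0,0],
    [100,-0.055,0.012,0.006,0,0,0],
    [100,-0.055,0.012,0.006,0,0,0],
    [100,-0.055,0.012,0.006,0,0,0],
    [100,-0.055,0.012,0.006,0,0,0],
    [100,-0.055,0.012,0.006,0,0,0]
  ]
}}

```text
clock: 2.22
tool_pos: [0.4576, 0.1451, 0.3568]
eef_rot: [0.635, 0.772, 0.001, 0.0]
contact_force: [0.8, 0.5, -1.1]
opening: 1.001
finger_force: 0.0
```

Request:
{"method": "play_rows", "body": {
  "rows": [
    [100,-0.055,0.012,0.006,0,0,0],
    [100,-0.055,0.012,0.006,0,0,0],
    [100,0,0,0,0,0,0],
    [100,0,0,0,0,0,0]
  ]
}}

```text
clock: 2.72
tool_pos: [0.5014, 0.0438, 0.3448]
eef_rot: [0.635, 0.772, 0.0, -0.0]
contact_force: [-0.2, 1.1, 0.6]
opening: 1.002
finger_force: 0.0
```

```bash
cat > h.py <<'E'
from plant import status,cams,r,finder
import cv2,numpy as np
from scipy.spatial.transform import Rotation as Ro
def pose():
    s=status.get_state(); return np.array(s["tool_pos"]),Ro.from_quat(s["eef_rot"]).as_matrix()
class View:
    def __init__(v,name="wrist",png=None):
        v.name=name; p=cams.camera_params(name)
        if name=="wrist":
            tp,Rt=pose(); T=np.array(p["tool_from_camera"]); v.R=(Rt@T[:3,:3]).T; v.c=Rt@T[:3,3]+tp
        else: v.R=np.array(p["R"]); v.c=-v.R.T@np.array(p["t"])
        v.im=cams.snapshot(name); v.f=v.im.shape[0]/2/np.tan(np.radians(p["vfov"]/2)); v.cc=np.array([p["cx"],p["cy"]])
        if png: cv2.imwrite(png,cv2.resize(v.im[:,:,::-1],(800,600),interpolation=cv2.INTER_CUBIC))
    def ground(v,px,z):  # pixels (N,2) -> world xy on plane z
        px=np.atleast_2d(px).astype(float); d=np.c_[(px-v.cc)/v.f,np.ones(len(px))]@v.R
        return (v.c+d*((z-v.c[2])/d[:,2])[:,None])[:,:2]
    def pix(v,X):
        c=(np.atleast_2d(X)-v.c)@v.R.T; return c[:,:2]/c[:,2:]*v.f+v.cc
    def spots(v,l): return [(round(d["score"],2),np.round(v.R.T@np.array(d["at"])+v.c,4)) for d in finder.spot_in(v.name,l)]
    def masks(v,l): return [(d["score"],np.array(d["mask"],bool)) for d in finder.regions_of(v.name,l)]
    def rect(v,m,z):  # min-area rectangle of mask projected at height z: centre,size,angle(deg) of long side
        ys,xs=np.nonzero(m); (c,s,a)=cv2.minAreaRect((v.ground(np.c_[xs,ys],z)*1000).astype(np.float32))
        if s[0]<s[1]: s=s[::-1]; a+=90
        return np.round(c,1),np.round(s,1),round((a+90)%180-90,1)
def yaw():  # world angle of tool y (closing line)
    R=pose()[1]; return np.degrees(np.arctan2(R[1,1],R[0,1]))
def plan(x,y,z,a,flip=True):
    """TCP target, closing-line angle a deg; prints tool-z turn then shift in turned tool axes"""
    p,R=pose(); d=a-yaw(); d=(d+90)%180-90 if flip else (d+180)%360-180
    R2=Ro.from_rotvec([0,0,np.radians(d)]).as_matrix()@R
    print("turn",round(-d,2),"shift mm",np.round(R2.T@(np.array([x,y,z])-p)*1000,1),"now",np.round(p,4),round(yaw(),2),"q7",round(status.get_state()["q"][6],2))
E
python3 - <<'E'
from h import *
v=View(png="pics/w1.png")
for l in ["plate","post","bar","pad","vblock_narrow"]:
    print(l,v.spots(l)[:2])
    for s,m in v.masks(l)[:2]: print("  ",round(s,2),m.sum(),v.rect(m,{"plate":.008,"pad":.006,"vblock_narrow":.038}.get(l,.024)))
plan(.5,.05,.35,11)
np.savez("w1.npz",im=v.im,R=v.R,c=v.c,f=v.f,cc=v.cc)
E
```

```text
plate [(0.96, array([0.522 , 0.0444, 0.0102])), (0.47, array([0.5015, 0.1168, 0.0254]))]
   0.71 11020 (array([522.8,  32.6]), array([207.9,  71.5]), -77.2)
post [(0.82, array([0.5017, 0.1188, 0.0258]))]
   0.67 275 (array([502.9, 120.9]), array([16.9, 16.7]), -78.4)
bar [(0.7, array([ 0.5467, -0.0604,  0.0114]))]
   0.64 222 (array([542.3, -56.4]), array([57.2,  5.1]), 11.1)
pad [(0.74, array([0.6371, 0.0517, 0.0061]))]
   0.9 3821 (array([640. ,  50.9]), array([72.4, 71.4]), 12.7)
vblock_narrow []
turn 0.12 shift mm [ 6.7 -0.2 -5.3] now [0.5015 0.0434 0.3447] 11.12 q7 -0.04
```

View pics/w1.png

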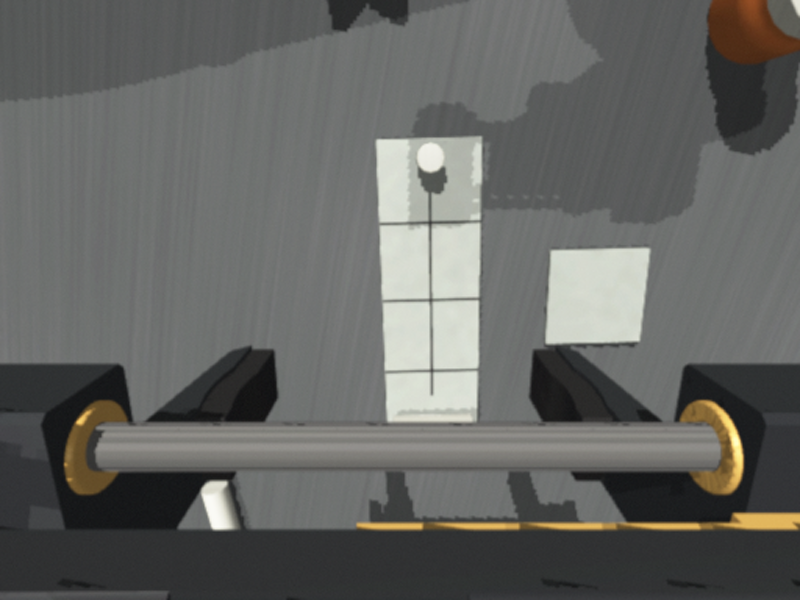

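Wrist view: the plate's cross-lines meet its mid-line at (431,222), (431,299) and (431,371). The post is at (431,157), and the pad's corners are at (551,248), (650,247), (639,342) and (546,345). I refine these with sub-pixel corners, then go to the narrow block.

Run:
```python
from h import *
d=np.load("w1.npz"); v=View.__new__(View); v.R,v.c,v.f,v.cc=d["R"],d["c"],float(d["f"]),d["cc"]
g=cv2.cvtColor(d["im"],cv2.COLOR_RGB2GRAY)
def sub(pts,w): 
    p=(np.float32(pts)+.5)*.64-.5
    return cv2.cornerSubPix(g,p.reshape(-1,1,2).copy(),(w,w),(-1,-1),(3,50,.01)).reshape(-1,2)
a=v.ground(sub([(431,222),(431,299),(431,371)],5),.008)*1000
b=v.ground(sub([(376,140),(482,137)],4),.008)*1000
print(a.round(1),np.diff(a,axis=0),"corners",b.round(1))
u=a[0]-a[2]; print("len",np.hypot(*u),"plate y dir",np.degrees(np.arctan2(u[1],u[0])),"centre",a.mean(0), "edge dir",np.degrees(np.arctan2(*(b[1]-b[0])[::-1])),b.mean(0))
c=v.ground(sub([(551,248),(650,247),(639,342),(546,345)],4),.006)*1000
print("pad",c.round(1),c.mean(0),np.degrees(np.arctan2(*(c[1]-c[0])[::-1])),np.degrees(np.arctan2(*(c[0]-c[3])[::-1])),np.hypot(*(c[1]-c[0])),np.hypot(*(c[0]-c[3])))
plan(.442,.206,.30,25)
```

```text
[[512.7  79.6]
 [524.7  26.7]
 [536.6 -26.7]] [[ 12.03887633 -52.97550012]
 [ 11.92872744 -53.35987183]] corners [[467.  126.7]
 [534.  141.8]]
len 109.00301536661767 plate y dir 102.70199610110522 centre [524.65676121  26.53155515] edge dir 12.755689613435777 [500.47109166 134.26717141]
pad [[599.7  77.8]
 [667.6  92.6]
 [682.6  24.8]
 [616.2   9.3]] [641.51315216  51.13336422] 12.310477422502224 103.50613881681645 69.4258826722586 70.42773578343457
turn -13.88 shift mm [172.5  14.8  44.7] now [0.5015 0.0434 0.3447] 11.12 q7 -0.04
```

Request:
{"method": "play_rows", "body": {
  "rows": [
    [100,0,0,0,0,0,-7],
    [100,0,0,0,0,0,-7],
    [100,0.043,0.004,0.011,0,0,0],
    [100,0.043,0.004,0.011,0,0,0],
    [100,0.043,0.004,0.011,0,0,0],
    [100,0.043,0.004,0.011,0,0,0],
    [100,0,0,0,0,0,0],
    [100,0,0,0,0,0,0]
  ]
}}

```text
clock: 4.28
tool_pos: [0.4433, 0.2052, 0.3007]
eef_rot: [0.537, 0.844, -0.0, 0.0]
contact_force: [0.4, -0.5, -0.2]
opening: 0.999
finger_force: 0.0
```

Run:
```python
from h import *
v=View(png="pics/w2.png")
for l in ["vblock_narrow","vblock_wide"]:
    print(l,v.spots(l)[:2])
    for s,m in v.masks(l)[:2]: print("  ",round(s,2),m.sum(),v.rect(m,.038))
np.savez("w2.npz",im=v.im,R=v.R,c=v.c,f=v.f,cc=v.cc)
```

```text
vblock_narrow [(0.89, array([0.435 , 0.2354, 0.036 ]))]
   0.89 1507 (array([432.4, 237.1]), array([47.6, 23.6]), 16.5)
vblock_wide []
```

View pics/w2.png

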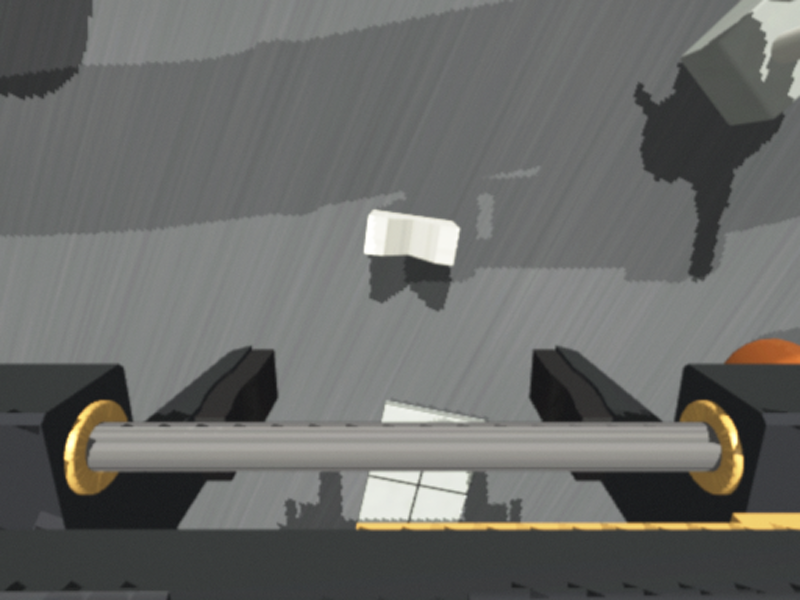

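The narrow block's bottom-edge top-face corners are at (364,256) and (456,266). The upper outline, (372,210) to (459,222), includes the far side face.

Run:
```python
from h import *
d=np.load("w2.npz"); v=View.__new__(View); v.R,v.c,v.f,v.cc=d["R"],d["c"],float(d["f"]),d["cc"]
P=lambda q,z:v.ground((np.float32(q)+.5)*.64-.5,z)*1000
a=P([(364,256),(456,266)],.038); b=P([(372,210),(459,222)],0)
for q in(a,b):
    u=q[1]-q[0]; print(q.round(1),np.hypot(*u),np.degrees(np.arctan2(u[1],u[0])))
u=a[1]-a[0];u/=np.hypot(*u); n=np.array([-u[1],u[0]]); c1=a.mean(0)+10*n; c2=b.mean(0)-10*n; print(c1,c2)
c=(c1+c2)/2000; t=np.degrees(np.arctan2(u[1],u[0])); plan(c[0],c[1],.022+.147,t)
```

```text
[[414.2 217.2]
 [461.3 233.2]] 49.69791502152515 18.827618872808543
[[407.2 237.4]
 [457.9 253.2]] 53.16869849280192 17.358436728559745
[434.52325996 234.6948235 ] [435.76674257 235.8321161 ]
turn 6.14 shift mm [ 31.8   1.8 132. ] now [0.4436 0.2046 0.301 ] 24.97 q7 -0.18
```

Request:
{"method": "play_rows", "body": {
  "rows": [
    [100,0,0,0,0,0,6.5],
    [100,0.032,0.002,0.032,0,0,0],
    [100,0,0,0.04,0,0,0],
    [100,0,0,0.03,0,0,0],
    [100,0,0,0.02,0,0,0],
    [100,0,0,0.01,0,0,0],
    [100,0,0,0,0,0,0],
    [100,0,0,0,0,0,0]
  ],
  "grip_force": 30
}}

```text
clock: 5.52
tool_pos: [0.4351, 0.2367, 0.1694]
eef_rot: [0.584, 0.812, 0.001, 0.0]
contact_force: [0.5, -0.4, -0.7]
opening: 1.001
finger_force: 0.0
```

Request:
{"method": "play_rows", "body": {
  "rows": [
    [0,0,0,0,0,0,0],
    [0,0,0,0,0,0,0],
    [0,0,0,0,0,0,0],
    [0,0,0,0,0,0,0]
  ]
}}

```text
clock: 6.02
tool_pos: [0.4347, 0.2367, 0.1688]
eef_rot: [0.584, 0.812, -0.0, -0.0]
contact_force: [-2.1, -0.3, 0.3]
opening: 0.567
finger_force: 0.6
```

Request:
{"method": "play_rows", "body": {
  "rows": [
    [0,0,0,-0.02,0,0,0],
    [0,0,0,-0.05,0,0,0],
    [0,0,0,-0.05,0,0,0],
    [0,0,0,0,0,0,0],
    [0,0,0,0,0,0,0]
  ]
}}

```text
clock: 6.65
tool_pos: [0.4344, 0.2365, 0.2881]
eef_rot: [0.584, 0.812, -0.001, -0.0]
contact_force: [0.3, -0.7, -1.7]
opening: 0.541
finger_force: 29.9
```

Run:
```python
from h import *
a=np.radians(12.7); X=np.array([np.cos(a),np.sin(a)]); Y=np.array([-X[1],X[0]]); C=np.array([.5246,.0265])
t=C-.055*Y; print(t); plan(*t,.022+.147+.009,12.7)
v=View(png="pics/w3.png")
```

```text
[ 0.53669154 -0.0271544 ]
turn 5.91 shift mm [-279.7   42.   110.1] now [0.4344 0.2365 0.2881] 18.61 q7 -0.3
```

View pics/w3.png

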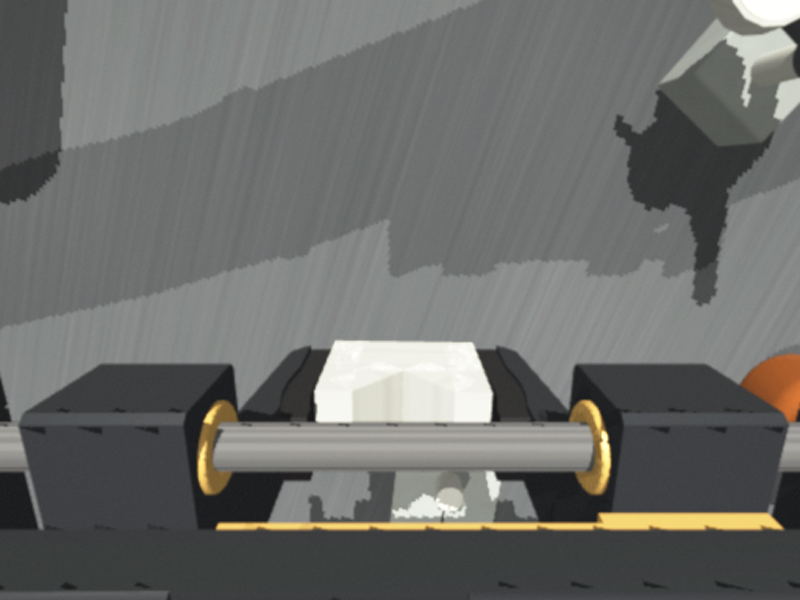

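The block is held centred and square: its bottom edge runs (335,341) to (474,343), about +0.3 mm off in tool x.

Request:
{"method": "play_rows", "body": {
  "rows": [
    [0,-0.028,0.004,0,0,0,0],
    [0,-0.056,0.008,0,0,0,0],
    [0,-0.056,0.008,0,0,0,0],
    [0,-0.056,0.008,0,0,0,0],
    [0,-0.056,0.008,0,0,0,0],
    [0,-0.028,0.004,0.02,0,0,5.9],
    [0,0,0,0.03,0,0,0],
    [0,0,0,0,0,0,0]
  ]
}}

```text
clock: 7.7
tool_pos: [0.5602, -0.016, 0.2352]
eef_rot: [0.625, 0.781, -0.003, -0.003]
contact_force: [-1.2, 0.5, -2.4]
opening: 0.541
finger_force: 29.9
```

Run:
```python
from h import *
plan(.5367,-.0272,.178,12.7)
```

```text
turn -0.01 shift mm [ -5.8 -25.   57.4] now [ 0.5602 -0.016   0.2352] 12.69 q7 0.04
```

Request:
{"method": "play_rows", "body": {
  "rows": [
    [0,-0.006,-0.025,0.02,0,0,0],
    [0,0,0,0.02,0,0,0],
    [0,0,0,0,0,0,0],
    [0,0,0,0,0,0,0]
  ]
}}

```text
clock: 8.2
tool_pos: [0.5394, -0.0266, 0.1994]
eef_rot: [0.624, 0.781, 0.001, 0.0]
contact_force: [0.9, -0.2, -1.7]
opening: 0.541
finger_force: 29.9
```

Run:
```python
from h import *
plan(.5367,-.0272,.177,12.7); print(pose()[1].round(4))
```

```text
turn 0.05 shift mm [-0.  -2.8 22.4] now [ 0.5394 -0.0266  0.1994] 12.75 q7 0.04
[[-2.208e-01  9.753e-01  1.100e-03]
 [ 9.753e-01  2.208e-01  5.000e-04]
 [ 3.000e-04  1.200e-03 -1.000e+00]]
```

Request:
{"method": "play_rows", "body": {
  "rows": [
    [0,0,-0.0028,0.008,0,0,0],
    [0,0,0,0.008,0,0,0],
    [0,0,0,0.004,0,0,0],
    [0,0,0,0,0,0,0],
    [0,0,0,0,0,0,0]
  ]
}}

```text
clock: 8.82
tool_pos: [0.5361, -0.0278, 0.1789]
eef_rot: [0.625, 0.781, -0.0, -0.0]
contact_force: [-0.5, 0.4, 3.3]
opening: 0.541
finger_force: 29.9
```

Run:
```python
from h import *
plan(.5367,-.0272,.177,12.7); print(status.get_state()["contact_force"])
```

```text
turn 0.0 shift mm [0.4 0.8 1.9] now [ 0.5361 -0.0278  0.1789] 12.7 q7 0.04
[-0.5135424   0.38017653  3.26176984]
```

Request:
{"method": "play_rows", "body": {
  "rows": [
    [0,0,0.0008,0,0,0,0],
    [100,0,0,0,0,0,0],
    [100,0,0,0,0,0,0],
    [100,0,0,0,0,0,0],
    [100,0,0,-0.03,0,0,0],
    [100,0,0,-0.05,0,0,0],
    [100,-0.04,0,-0.05,0,0,0],
    [100,0,0,0,0,0,0]
  ]
}}

```text
clock: 9.82
tool_pos: [0.5471, -0.0695, 0.311]
eef_rot: [0.627, 0.779, 0.002, 0.004]
contact_force: [0.2, 0.7, 0.0]
opening: 0.997
finger_force: 0.0
```

Request:
{"method": "play_rows", "body": {
  "rows": [
    [100,0,0,0,0,0,0],
    [100,0,0,0,0,0,0]
  ]
}}

```text
clock: 10.07
tool_pos: [0.5449, -0.0645, 0.3061]
eef_rot: [0.624, 0.782, -0.001, -0.001]
contact_force: [0.3, -1.0, -0.5]
opening: 0.995
finger_force: 0.0
```

Run:
```python
from h import *
v=View(png="pics/w4.png")
np.savez("w4.npz",im=v.im,R=v.R,c=v.c,f=v.f,cc=v.cc)
t=View("top"); print(t.ground([(655/1.5625,258/1.5625)],.038), t.spots("vblock_wide"))
im=t.im[140:200,390:450]; cv2.imwrite("pics/t4.png",cv2.resize(im[:,:,::-1],(500,500),interpolation=cv2.INTER_CUBIC))
plan(.6,-.3,.3,12.7)
```

```text
[[ 0.57825372 -0.39539371]] []
turn 0.08 shift mm [-241.4    1.8    6.2] now [ 0.5452 -0.0649  0.3064] 12.78 q7 0.12
```

View pics/w4.png

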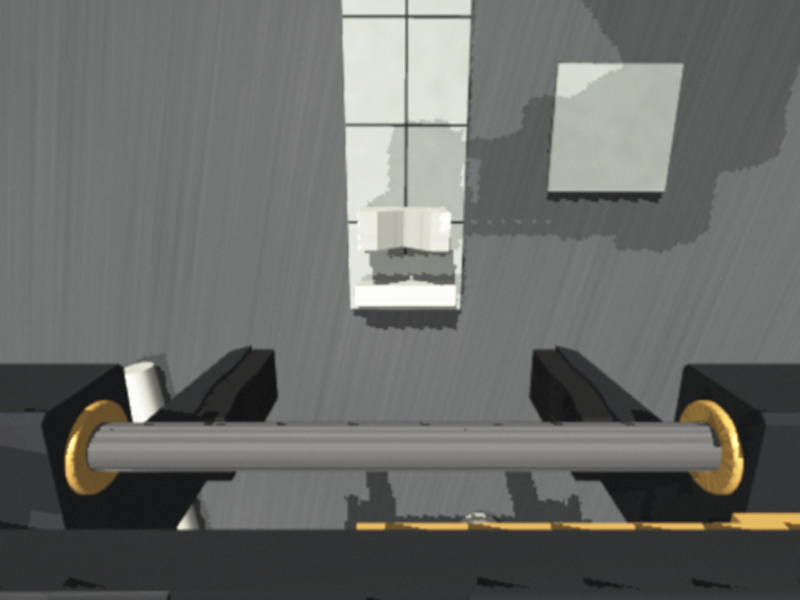

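Run:
```python
from h import *
d=np.load("w4.npz"); v=View.__new__(View); v.R,v.c,v.f,v.cc=d["R"],d["c"],float(d["f"]),d["cc"]
P=lambda q,z:v.ground((np.float32(q)+.5)*.64-.5,z)*1000
a=np.radians(12.7); B=np.array([[np.cos(a),np.sin(a)],[-np.sin(a),np.cos(a)]]); C=np.array([524.6,26.5])
L=lambda n,q,z:print(n,((P(q,z)-C)@B.T).round(1).tolist())
L("crossline ends",[(347,221.5),(466,222)],.008)
L("mid crosses",[(407,15.5),(406,124.5)],.008)
L("edges",[(343,15),(471,15),(345,124),(468,124),(350,308),(460,308)],.008)
L("block top near edge",[(358,251),(451,251)],.046)
L("block foot far edge",[(360,207),(449,207)],.008)
g=cv2.resize(d["im"][110:200,200:320],(800,600),interpolation=cv2.INTER_CUBIC); cv2.imwrite("pics/w4c.png",g[:,:,::-1])
```

```text
crossline ends [[-35.0, -54.9], [36.6, -55.0]]
mid crosses [[0.6, 55.3], [0.3, 0.1]]
edges [[-33.9, 55.5], [35.1, 55.6], [-34.5, 0.3], [35.6, 0.4], [-34.7, -109.1], [34.9, -108.9]]
block top near edge [[-24.9, -66.5], [24.2, -66.3]]
block foot far edge [[-26.9, -46.3], [26.1, -46.1]]
```

View pics/w4c.png

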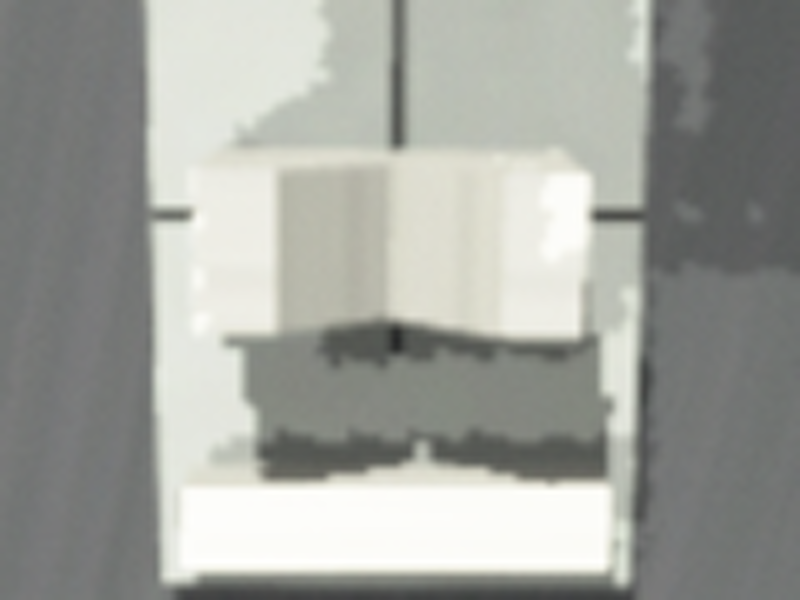

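View pics/t4.png

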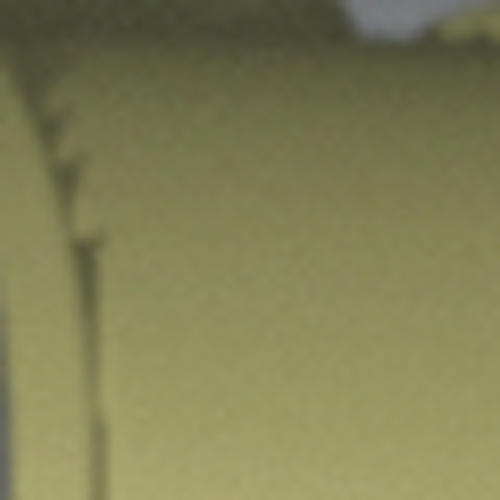

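Narrow block: groove on the mid-line within about 1 mm, along the plate at −56 of −55 mm, and square. That is good, so on to the wide block. The top crop is blocked by the arm, so I use the first top view.

Request:
{"method": "play_rows", "body": {
  "rows": [
    [100,-0.03,-0.004,0,0,0,0],
    [100,-0.06,-0.007,0,0,0,0],
    [100,-0.06,-0.007,0,0,0,0],
    [100,-0.06,-0.007,0,0,0,0],
    [100,-0.06,-0.007,0,0,0,0],
    [100,-0.06,-0.006,0,0,0,0],
    [100,-0.03,-0.002,0,0,0,0],
    [100,0,0,0,0,0,0]
  ]
}}

```text
clock: 11.22
tool_pos: [0.5846, -0.4282, 0.3061]
eef_rot: [0.626, 0.78, -0.001, -0.0]
contact_force: [-0.1, 0.6, -0.2]
opening: 1.003
finger_force: 0.0
```

Request:
{"method": "play_rows", "body": {
  "rows": [
    [100,0,0,0,0,0,0],
    [100,0,0,0,0,0,0]
  ]
}}

```text
clock: 11.48
tool_pos: [0.5864, -0.4233, 0.3074]
eef_rot: [0.623, 0.782, 0.001, -0.001]
contact_force: [-0.5, -0.2, -0.2]
opening: 1.001
finger_force: 0.0
```

Run:
```python
from h import *
v=View(png="pics/w5.png")
for l in ["vblock_wide","vblock_narrow","shaft"]:
    print(l,v.spots(l)[:2])
    for s,m in v.masks(l)[:2]: print("  ",round(s,2),m.sum(),v.rect(m,.038))
np.savez("w5.npz",im=v.im,R=v.R,c=v.c,f=v.f,cc=v.cc)
plan(.578,-.395,.169,12.7)
```

```text
vblock_wide [(0.7, array([ 0.5667, -0.3932,  0.0332]))]
   0.82 2749 (array([ 571.3, -394.5]), array([48.5, 42.5]), -16.1)
   0.33 3736 (array([ 691.6, -262.4]), array([135. ,  34.6]), -11.2)
vblock_narrow []
shaft [(0.84, array([ 0.4416, -0.3069,  0.0132]))]
   0.86 799 (array([ 452.8, -318.2]), array([28.7, 20.1]), -77.1)
turn 0.02 shift mm [ 31.4  -0.8 138.6] now [ 0.5857 -0.4255  0.3076] 12.72 q7 0.64
```

View pics/w5.png

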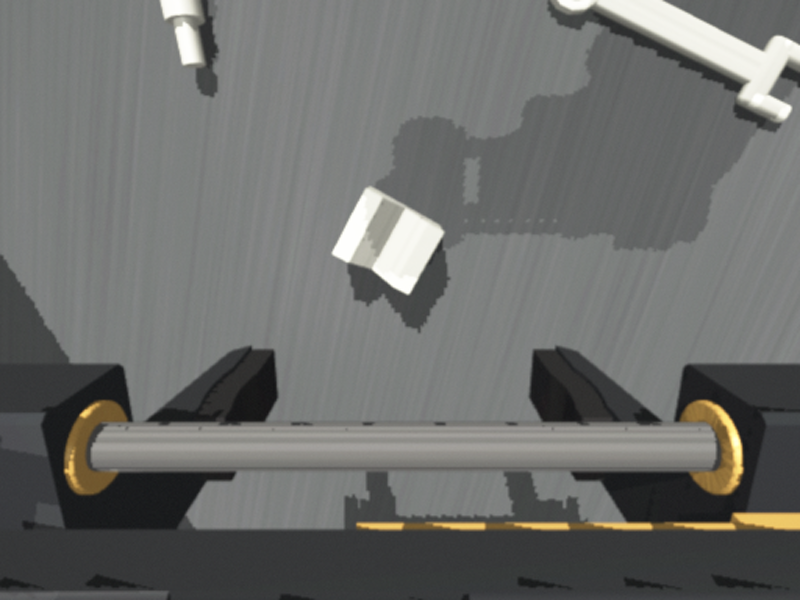

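Run:
```python
from h import *
d=np.load("w5.npz"); v=View.__new__(View); v.R,v.c,v.f,v.cc=d["R"],d["c"],float(d["f"]),d["cc"]
P=lambda q,z:v.ground((np.float32(q)+.5)*.64-.5,z)*1000
q=P([(332,254),(409,294),(443,232)],.038); print(q.round(1))
u=q[1]-q[0]; w=q[2]-q[1]; print(np.hypot(*u),np.degrees(np.arctan2(*u[::-1])),np.hypot(*w),np.degrees(np.arctan2(*w[::-1]))); c=(q[0]+q[2])/2000; print(c)
plan(*c,.169,-16.2)
```

```text
[[ 542.9 -408.9]
 [ 589.3 -421.5]
 [ 599.4 -383.5]]
48.07794712257959 -15.288677598357632 39.310967431077 75.12278529558834
[ 0.57116032 -0.39619446]
turn 28.92 shift mm [ 24.1 -22.2 138.6] now [ 0.5857 -0.4255  0.3076] 12.72 q7 0.64
```

Request:
{"method": "play_rows", "body": {
  "rows": [
    [100,0,0,0,0,0,9.3],
    [100,0,0,0,0,0,9.3],
    [100,0,0,0,0,0,9.3],
    [100,0.0245,-0.0215,0.02,0,0,0],
    [100,0,0,0.04,0,0,0],
    [100,0,0,0.02,0,0,0],
    [100,0,0,0,0,0,0],
    [100,0,0,0,0,0,0]
  ]
}}

```text
clock: 12.82
tool_pos: [0.5719, -0.3972, 0.2287]
eef_rot: [0.795, 0.607, 0.0, 0.001]
contact_force: [-0.5, -0.4, 0.4]
opening: 0.999
finger_force: 0.0
```

Run:
```python
from h import *
plan(.5712,-.3962,.169,-15.2)
```

```text
turn -0.03 shift mm [ 0.9 -1.1 59.7] now [ 0.5719 -0.3972  0.2287] -15.23 q7 0.21
```

Request:
{"method": "play_rows", "body": {
  "rows": [
    [100,0.001,-0.001,0.03,0,0,0],
    [100,0,0,0.02,0,0,0],
    [100,0,0,0.009,0,0,0],
    [100,0,0,0,0,0,0],
    [0,0,0,0,0,0,0],
    [0,0,0,0,0,0,0],
    [0,0,0,0,0,0,0],
    [0,0,0,0,0,0,0]
  ]
}}

```text
clock: 13.82
tool_pos: [0.5707, -0.3953, 0.1687]
eef_rot: [0.794, 0.607, 0.0, 0.0]
contact_force: [0.5, -0.2, -0.9]
opening: 0.573
finger_force: 0.0
```

Request:
{"method": "play_rows", "body": {
  "rows": [
    [0,0,0,0,0,0,0],
    [0,0,0,-0.02,0,0,0],
    [0,0,0,-0.05,0,0,-9.3],
    [0,0,0,-0.05,0,0,-9.3],
    [0,0,0,0,0,0,-9.3],
    [0,0,0,0,0,0,0],
    [0,0,0,0,0,0,0]
  ]
}}

```text
clock: 14.7
tool_pos: [0.57, -0.395, 0.2877]
eef_rot: [0.626, 0.78, -0.0, -0.001]
contact_force: [0.1, -0.7, -4.7]
opening: 0.542
finger_force: 30.0
```

Run:
```python
from h import *
a=np.radians(12.7); X=np.array([np.cos(a),np.sin(a)]); Y=np.array([-X[1],X[0]]); C=np.array([.5246,.0265])
t=C+.0555*Y+.0005*X; print(t); plan(*t,.178,12.7)
```

```text
[0.5128863  0.08075209]
turn -0.16 shift mm [476.5  49.1 110.4] now [ 0.57   -0.395   0.2877] 12.54 q7 0.58
```

Request:
{"method": "play_rows", "body": {
  "rows": [
    [0,0.04,0.005,0,0,0,0],
    [0,0.06,0.006,0,0,0,0],
    [0,0.06,0.006,0,0,0,0],
    [0,0.06,0.006,0,0,0,0],
    [0,0.06,0.006,0,0,0,0],
    [0,0.06,0.006,0,0,0,0],
    [0,0.06,0.006,0,0,0,0],
    [0,0.04,0.005,0,0,0,0]
  ]
}}

```text
clock: 15.7
tool_pos: [0.5181, 0.0477, 0.2882]
eef_rot: [0.624, 0.781, 0.0, -0.001]
contact_force: [1.2, -0.3, -3.7]
opening: 0.543
finger_force: 29.9
```

Request:
{"method": "play_rows", "body": {
  "rows": [
    [0,0.03,0.003,0.02,0,0,0],
    [0,0.006,0,0.02,0,0,0],
    [0,0,0,0.02,0,0,0],
    [0,0,0,0,0,0,0],
    [0,0,0,0,0,0,0]
  ]
}}

```text
clock: 16.32
tool_pos: [0.5141, 0.0798, 0.2289]
eef_rot: [0.625, 0.781, 0.0, 0.0]
contact_force: [-0.1, 0.1, -5.0]
opening: 0.54
finger_force: 30.0
```

Run:
```python
from h import *
plan(.5129,.0808,.178,12.7)
p,R=pose(); v=View()
# front foot edge of held block: brightness step along middle column
for s,m in v.masks("vblock_wide")[:1]:
    ys,xs=np.nonzero(m); tops=[ys[xs==c].min() for c in range(230,286,8) if (xs==c).any()]; e=np.median(tops)-.5
    q=np.array([257.87,e]); d=np.r_[(q-v.cc)/v.f,1]@v.R; dt=R.T@d; ct=R.T@(v.c-p); lam=(.169-ct[2])/dt[2]; print(s,tops,"front edge tool x mm",(ct+lam*dt)[0]*1000, xs.min(),xs.max())
```

```text
turn -0.06 shift mm [ 1.2 -1.  50.9] now [0.5141 0.0798 0.2289] 12.64 q7 -0.14
```

Request:
{"method": "play_rows", "body": {
  "rows": [
    [0,0.0012,-0.001,0.02,0,0,0],
    [0,0,0,0.015,0,0,0],
    [0,0,0,0.008,0,0,0],
    [0,0,0,0.005,0,0,0],
    [0,0,0,0,0,0,0],
    [0,0,0,0,0,0,0]
  ]
}}

```text
clock: 17.18
tool_pos: [0.5127, 0.0808, 0.1808]
eef_rot: [0.625, 0.781, 0.0, 0.0]
contact_force: [0.3, -0.6, -4.9]
opening: 0.543
finger_force: 30.0
```

Run:
```python
from h import *
plan(.5129,.0808,.178,12.7); print(status.get_state()["contact_force"])
```

```text
turn -0.01 shift mm [-0.1  0.2  2.8] now [0.5127 0.0808 0.1808] 12.69 q7 -0.15
[ 0.32919864 -0.57634278 -4.88013227]
```

Request:
{"method": "play_rows", "body": {
  "rows": [
    [0,0,0,0.002,0,0,0],
    [0,0,0,0,0,0,0],
    [100,0,0,0,0,0,0],
    [100,0,0,0,0,0,0],
    [100,0,0,0,0,0,0],
    [100,0,0,-0.03,0,0,0],
    [100,0,0,-0.05,0,0,0],
    [100,-0.04,0,-0.05,0,0,0]
  ]
}}

```text
clock: 18.18
tool_pos: [0.5209, 0.0457, 0.3087]
eef_rot: [0.622, 0.783, 0.001, -0.001]
contact_force: [1.5, -0.5, -1.0]
opening: 1.001
finger_force: 0.0
```

Request:
{"method": "play_rows", "body": {
  "rows": [
    [100,-0.02,0,0,0,0,0],
    [100,0,0,0,0,0,0],
    [100,0,0,0,0,0,0]
  ]
}}

```text
clock: 18.55
tool_pos: [0.525, 0.0244, 0.3068]
eef_rot: [0.624, 0.781, -0.0, -0.001]
contact_force: [-0.1, -0.8, -0.3]
opening: 0.999
finger_force: 0.0
```

Run:
```python
from h import *
v=View(); np.savez("w6.npz",im=v.im,R=v.R,c=v.c,f=v.f,cc=v.cc)
a=np.radians(12.7); B=np.array([[np.cos(a),np.sin(a)],[-np.sin(a),np.cos(a)]]); C=np.array([524.6,26.5])/1000
ce=v.pix(np.r_[C+.04*B[1],.02])[0]; print(ce)
x0,y0=int(ce[0])-80,max(0,int(ce[1])-75); print(x0,y0)
cv2.imwrite("pics/w6.png",cv2.resize(v.im[y0:y0+120,x0:x0+160,::-1],(800,600),interpolation=cv2.INTER_CUBIC))
p,R=pose(); print(p,yaw())
plan(.419,-.238,.3,12.7)
```

```text
[258.47397764 138.60348959]
178 63
[0.52504883 0.02466697 0.30664975] 12.815299904824249
turn 0.12 shift mm [-232.9 -161.2    6.6] now [0.525  0.0247 0.3066] 12.82 q7 -0.05
```

View pics/w6.png

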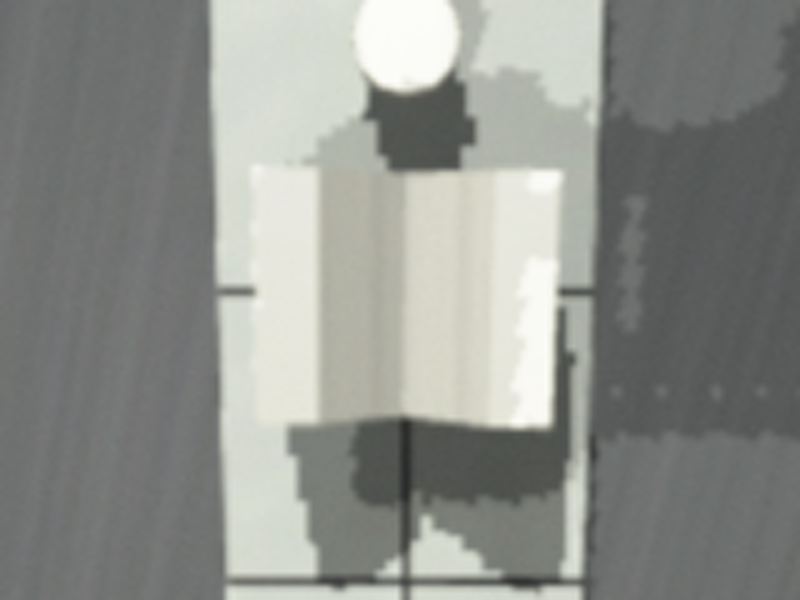

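Run:
```python
from h import *
d=np.load("w6.npz"); v=View.__new__(View); v.R,v.c,v.f,v.cc=d["R"],d["c"],float(d["f"]),d["cc"]
a=np.radians(12.7); B=np.array([[np.cos(a),np.sin(a)],[-np.sin(a),np.cos(a)]]); C=np.array([524.6,26.5])
def L(n,q,z): print(n,((v.ground((np.float32(q)+.5)/5-.5+[178,63],z)*1000-C)@B.T).round(1).tolist())
L("top corners",[(252,167),(562,170),(258,426),(552,428)],.046)
L("groove",[(404,170),(407,418)],.032)
L("lines",[(406,580),(235,291),(580,291)],.008)
L("post",[(407,38)],.024)
```

```text
top corners [[-23.9, 75.3], [24.6, 74.9], [-24.0, 34.9], [24.1, 34.7]]
groove [[-0.2, 75.5], [0.5, 34.6]]
lines [[0.4, 0.4], [-31.4, 55.1], [32.5, 55.2]]
post [[0.3, 96.9]]
```

Wide block: (0.2, 55.0) mm on the plate, square. Now to the shaft.

Request:
{"method": "play_rows", "body": {
  "rows": [
    [100,-0.028,-0.016,0,0,0,0],
    [100,-0.05,-0.029,0,0,0,0],
    [100,-0.05,-0.029,0,0,0,0],
    [100,-0.05,-0.029,0,0,0,0],
    [100,-0.05,-0.029,0,0,0,0],
    [100,-0.05,-0.029,0,0,0,0],
    [100,0,0,0,0,0,0],
    [100,0,0,0,0,0,0]
  ]
}}

```text
clock: 19.6
tool_pos: [0.4301, -0.282, 0.3068]
eef_rot: [0.624, 0.781, 0.001, -0.001]
contact_force: [1.0, 0.6, -0.0]
opening: 1.007
finger_force: 0.0
```

Run:
```python
from h import *
v=View(png="pics/w7.png"); np.savez("w7.npz",im=v.im,R=v.R,c=v.c,f=v.f,cc=v.cc)
for s,m in v.masks("shaft")[:3]: print("  ",round(s,2),m.sum(),v.rect(m,.01),np.argwhere(m).mean(0)[::-1]*1.5625)
print(pose()[0],yaw())
```

```text
0.97 1987 (array([ 265.5, -289.6]), array([131.5,  14.9]), 34.6) [134.0698918  237.53224082]
   0.7 4024 (array([ 415.7, -242.8]), array([184.4,  20.6]), -70.6) [391.85240122 192.11372391]
[ 0.43058834 -0.28111443  0.30700215] 12.928136663757602
```

View pics/w7.png

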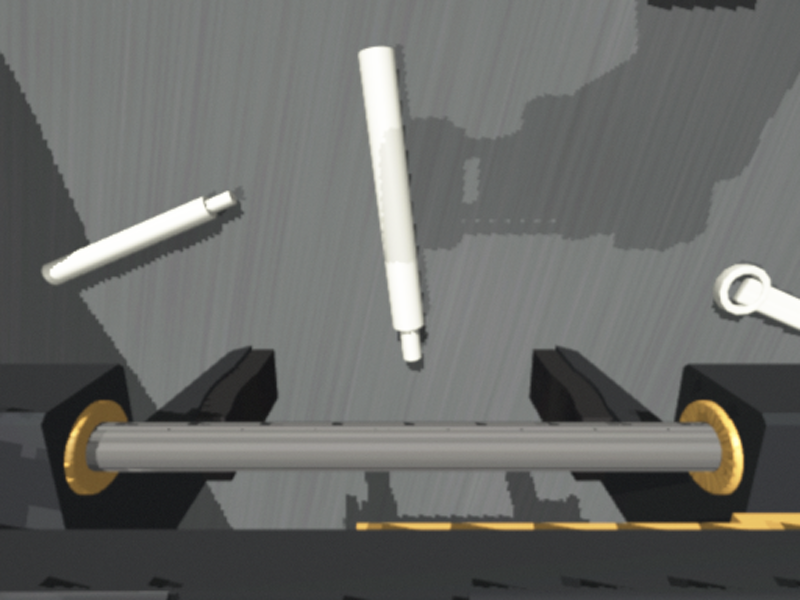

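Two shafts: A at (391,200), 184×21 mm by mask, and B at (140,238), 131×15 mm. A fits the 180×20 mm description. Its thin end, at (413,361), points towards the robot's right.

Run:
```python
from h import *
d=np.load("w7.npz"); v=View.__new__(View); v.R,v.c,v.f,v.cc=d["R"],d["c"],float(d["f"]),d["cc"]
P=lambda q,z:v.ground((np.float32(q)+.5)*.64-.5,z)*1000
q=P([(376.5,48),(408.5,330),(412.5,361)],.010); print(q.round(1),np.hypot(*(q[1]-q[0])),np.hypot(*(q[2]-q[0])))
u=q[2]-q[0]; print(np.degrees(np.arctan2(u[1],u[0])))
# side edges of thick part, by mask-free edge: use mean of mask columns
hsv=cv2.cvtColor(d["im"],cv2.COLOR_RGB2GRAY); m=(hsv>150); m[:,:220]=0; m[:,290:]=0; m[222:]=0
n,lab,st,cen=cv2.connectedComponentsWithStats(m.astype(np.uint8)); k=1+st[1:,4].argmax(); ys,xs=np.nonzero(lab==k)
print(st[k]); rect=v.rect(lab==k,.012); print(rect)
```

```text
[[ 386.4 -156.1]
 [ 440.  -310.4]
 [ 447.3 -330.6]] 163.3770514729994 184.81418776274316
-70.7705552504527
[ 229   29   42  193 3992]
(array([ 414.2, -238.1]), array([174.7,  19.4]), -70.6)
```

Request:
{"method": "play_rows", "body": {
  "rows": [
    [100,0,0,0,0,0,10],
    [100,0,0,0,0,0,10],
    [100,0,0,0,0,0,10],
    [100,0,0,0,0,0,10],
    [100,0,0,0,0,0,10],
    [100,0,0,0,0,0,10],
    [100,0,0,0,0,0,10],
    [100,0,0,0,0,0,10]
  ]
}}

```text
clock: 20.7
tool_pos: [0.4307, -0.2811, 0.3072]
eef_rot: [0.981, 0.196, 0.0, -0.001]
contact_force: [-0.3, 0.4, -0.9]
opening: 1.001
finger_force: 0.0
```

Request:
{"method": "play_rows", "body": {
  "rows": [
    [100,0,0,0,0,0,10],
    [100,0,0,0,0,0,10],
    [100,0,0,0,0,0,10],
    [100,0,0,0,0,0,10],
    [100,0,0,0,0,0,10],
    [100,0,0,0,0,0,10],
    [100,0,0,0,0,0,10],
    [100,0,0,0,0,0,10]
  ]
}}

```text
clock: 21.7
tool_pos: [0.4307, -0.2811, 0.3071]
eef_rot: [0.877, -0.48, -0.0, -0.001]
contact_force: [-0.4, 0.9, 0.3]
opening: 1.003
finger_force: 0.0
```

Request:
{"method": "play_rows", "body": {
  "rows": [
    [100,0,0,0,0,0,9],
    [100,0,0,0,0,0,5],
    [100,0,0,0,0,0,0],
    [100,0,0,0,0,0,0]
  ]
}}

```text
clock: 22.2
tool_pos: [0.4301, -0.2823, 0.3072]
eef_rot: [0.814, -0.581, -0.0, -0.0]
contact_force: [0.0, -0.6, 0.6]
opening: 1.003
finger_force: 0.0
```

Run:
```python
from h import *
plan(.4153,-.2383,.168,-160.8); print(status.get_state()["q"].round(2))
```

```text
turn -0.3 shift mm [-46.3  -0.4 139.2] now [ 0.4301 -0.2823  0.3072] -161.1 q7 -1.49
[ 0.14  0.8   0.61  2.01 -0.82  0.6  -1.49]
```

Request:
{"method": "play_rows", "body": {
  "rows": [
    [100,-0.046,0,0.03,0,0,0],
    [100,0,0,0.05,0,0,0],
    [100,0,0,0.03,0,0,0],
    [100,0,0,0,0,0,0],
    [100,0,0,0,0,0,0]
  ]
}}

```text
clock: 22.82
tool_pos: [0.415, -0.2401, 0.1981]
eef_rot: [0.813, -0.583, 0.001, 0.0]
contact_force: [1.0, 0.4, 0.1]
opening: 1.0
finger_force: 0.0
```

Run:
```python
from h import *
plan(.4153,-.2383,.168,-160.8)
```

```text
turn -0.49 shift mm [-1.7 -0.9 30.1] now [ 0.415  -0.2401  0.1981] -161.29 q7 -1.41
```

Request:
{"method": "play_rows", "body": {
  "rows": [
    [100,-0.0017,-0.001,0.015,0,0,-0.4],
    [100,0,0,0.01,0,0,0],
    [100,0,0,0.005,0,0,0],
    [100,0,0,0,0,0,0],
    [0,0,0,0,0,0,0],
    [0,0,0,0,0,0,0],
    [0,0,0,0,0,0,0],
    [0,0,0,0,0,0,0]
  ],
  "grip_force": 40
}}

```text
clock: 23.82
tool_pos: [0.4153, -0.2378, 0.1674]
eef_rot: [0.815, -0.58, 0.0, -0.0]
contact_force: [-0.4, 0.3, 0.8]
opening: 0.568
finger_force: 0.0
```

Request:
{"method": "play_rows", "body": {
  "rows": [
    [0,0,0,0,0,0,0],
    [0,0,0,0,0,0,0],
    [0,0,0,0,0,0,0],
    [0,0,0,0,0,0,0]
  ]
}}

```text
clock: 24.32
tool_pos: [0.4151, -0.2379, 0.1673]
eef_rot: [0.815, -0.58, -0.0, 0.0]
contact_force: [-1.1, -0.4, -0.5]
opening: 0.217
finger_force: 40.0
```

Run:
```python
from h import *
plan(.4153,-.2383,.168,-160.8); s=status.get_state(); print(s["opening"]*88,s["finger_force"],s["contact_force"])
```

```text
turn -0.11 shift mm [ 0.4 -0.1 -0.7] now [ 0.4151 -0.2379  0.1673] -160.91 q7 -1.4
19.06704469185552 40.00032663345337 [-1.12311492 -0.40980764 -0.53713162]
```

Request:
{"method": "play_rows", "body": {
  "rows": [
    [0,0,0,-0.02,0,0,0],
    [0,0,0,-0.05,0,0,0],
    [0,0,0,-0.05,0,0,0],
    [0,0,0,-0.03,0,0,-5],
    [0,0,0,0,0,0,-10],
    [0,0,0,0,0,0,-10],
    [0,0,0,0,0,0,-10],
    [0,0,0,0,0,0,-10]
  ]
}}

```text
clock: 25.32
tool_pos: [0.4149, -0.2373, 0.3169]
eef_rot: [0.975, -0.221, -0.001, -0.0]
contact_force: [0.6, -0.2, -3.8]
opening: 0.214
finger_force: 40.0
```

Request:
{"method": "play_rows", "body": {
  "rows": [
    [0,0,0,0,0,0,-10],
    [0,0,0,0,0,0,-10],
    [0,0,0,0,0,0,-10],
    [0,0,0,0,0,0,-10],
    [0,0,0,0,0,0,-10],
    [0,0,0,0,0,0,-10],
    [0,0,0,0,0,0,-10],
    [0,0,0,0,0,0,-10]
  ]
}}

```text
clock: 26.32
tool_pos: [0.4148, -0.2376, 0.3168]
eef_rot: [0.889, 0.457, -0.001, -0.001]
contact_force: [-0.2, 1.1, -3.5]
opening: 0.216
finger_force: 40.0
```

Request:
{"method": "play_rows", "body": {
  "rows": [
    [0,0,0,0,0,0,-10],
    [0,0,0,0,0,0,-10],
    [0,0,0,0,0,0,-10],
    [0,0,0,0,0,0,-10],
    [0,0,0,0,0,0,-8.6],
    [0,0,0,0,0,0,0],
    [0,0,0,0,0,0,0]
  ]
}}

```text
clock: 27.2
tool_pos: [0.415, -0.2378, 0.317]
eef_rot: [0.626, 0.78, -0.0, -0.0]
contact_force: [-0.2, 0.6, -4.2]
opening: 0.212
finger_force: 40.0
```

Run:
```python
from h import *
a=np.radians(12.7); X=np.array([np.cos(a),np.sin(a)]); Y=np.array([-X[1],X[0]]); C=np.array([.5246,.0265])
t=C-.005*Y; print(t); plan(*t,.167+.036,12.7); print(status.get_state()["q"].round(2),status.get_state()["contact_force"])
v=View(); np.savez("w8.npz",im=v.im)
for s,m in v.masks("shaft")[:3]: print("  ",round(s,2),m.sum(),v.rect(m,pose()[0][2]-.158),np.argwhere(m).mean(0)[::-1]*1.5625)
```

```text
[0.52569923 0.02162233]
turn -0.15 shift mm [228.7 165.1 114. ] now [ 0.415  -0.2378  0.317 ] 12.55 q7 0.29
[ 0.57  0.66 -0.24  2.08  0.34  0.44  0.29] [-0.23266418  0.56508277 -4.15925512]
   0.72 1735 (array([ 335.9, -228.5]), array([63.7,  7.7]), 34.7) [162.35050432 305.84654179]
   0.71 9885 (array([ 410. , -217.9]), array([150.1,  20.5]), -77.2) [401.68705741 279.7875569 ]
```

Request:
{"method": "play_rows", "body": {
  "rows": [
    [0,0.025,0.018,0,0,0,0],
    [0,0.045,0.033,0,0,0,0],
    [0,0.045,0.033,0,0,0,0],
    [0,0.045,0.033,0,0,0,0],
    [0,0.045,0.032,0,0,0,0],
    [0,0.0235,0.016,0.03,0,0,-0.1],
    [0,0,0,0.04,0,0,0],
    [0,0,0,0,0,0,0]
  ]
}}

```text
clock: 28.3
tool_pos: [0.5246, 0.0217, 0.2452]
eef_rot: [0.624, 0.782, -0.003, -0.002]
contact_force: [-0.4, -1.0, -3.7]
opening: 0.214
finger_force: 40.0
```

Request:
{"method": "play_rows", "body": {
  "rows": [
    [0,0,0,0,0,0,0],
    [0,0,0,0,0,0,0]
  ]
}}

```text
clock: 28.55
tool_pos: [0.5265, 0.0208, 0.2489]
eef_rot: [0.624, 0.781, 0.001, 0.001]
contact_force: [-0.3, 0.2, -3.5]
opening: 0.216
finger_force: 40.0
```

Run:
```python
from h import *
plan(.5258,.0216,.2035,12.7)
v=View(); im=v.im
d=0; p,R=pose(); ct=R.T@(v.c-p)
cv2.imwrite("pics/w9.png",cv2.resize(im[:,:,::-1],(800,600),interpolation=cv2.INTER_CUBIC))
```

```text
turn 0.02 shift mm [ 1.  -0.7 45.4] now [0.5265 0.0208 0.2489] 12.72 q7 -0.16
```

View pics/w9.png

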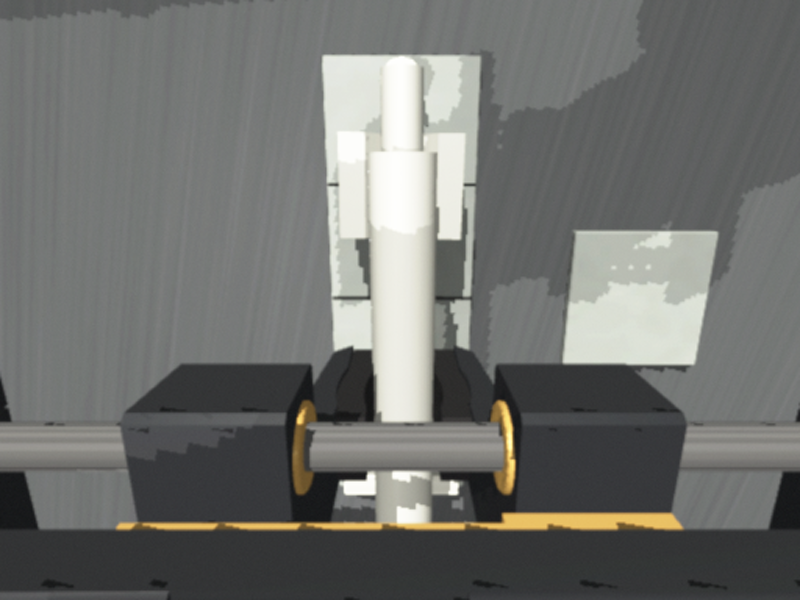

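Shaft aligned over the grooves: step at (403,151), about 72 mm ahead of the tool. Thin end is at the post. Lowering.

Request:
{"method": "play_rows", "body": {
  "rows": [
    [0,0.0015,-0.0007,0.015,0,0,0],
    [0,0,0,0.015,0,0,0],
    [0,0,0,0.008,0,0,0],
    [0,0,0,0.004,0,0,0],
    [0,0,0,0,0,0,0],
    [0,0,0,0,0,0,0]
  ]
}}

```text
clock: 29.35
tool_pos: [0.5251, 0.0227, 0.2055]
eef_rot: [0.624, 0.782, 0.0, 0.0]
contact_force: [1.4, 0.4, -4.8]
opening: 0.212
finger_force: 40.0
```

Run:
```python
from h import *
plan(.5257,.0222,.2035,12.7); print(status.get_state()["contact_force"],status.get_state()["moment"])
```

```text
turn 0.1 shift mm [-0.6  0.5  2. ] now [0.5251 0.0227 0.2055] 12.8 q7 -0.18
[ 1.42491517  0.44011314 -4.78245231] [-0.02401783  0.01218985  0.04722284]
```

Request:
{"method": "play_rows", "body": {
  "rows": [
    [0,0,0.0004,0.001,0,0,0],
    [0,0,0,0.0005,0,0,0],
    [0,0,0,0,0,0,0]
  ],
  "grip_force": 5
}}

```text
clock: 29.72
tool_pos: [0.5254, 0.0227, 0.204]
eef_rot: [0.624, 0.781, 0.0, 0.0]
contact_force: [-0.5, 0.7, -2.3]
opening: 0.223
finger_force: 5.0
```

Run:
```python
from h import *
plan(.5257,.0222,.2035,12.7); s=status.get_state(); print(s["contact_force"],s["finger_force"])
```

```text
turn 0.09 shift mm [-0.6  0.2  0.5] now [0.5254 0.0227 0.204 ] 12.79 q7 -0.18
[-0.46912209  0.66191841 -2.29873132] 5.002882406115532
```

Request:
{"method": "play_rows", "body": {
  "rows": [
    [40,0,0,0,0,0,0],
    [60,0,0,0,0,0,0],
    [60,0,0,0,0,0,0],
    [60,0,0,-0.03,0,0,0],
    [60,0,0,-0.05,0,0,0],
    [100,-0.04,0,-0.05,0,0,0],
    [100,0,0,0,0,0,0],
    [100,0,0,0,0,0,0]
  ]
}}

```text
clock: 30.72
tool_pos: [0.5336, -0.0151, 0.3323]
eef_rot: [0.624, 0.781, 0.0, -0.0]
contact_force: [-0.8, 0.4, -0.6]
opening: 0.919
finger_force: 0.0
```

Run:
```python
from h import *
v=View(); np.savez("w10.npz",im=v.im,R=v.R,c=v.c,f=v.f,cc=v.cc)
a=np.radians(12.7); B=np.array([[np.cos(a),np.sin(a)],[-np.sin(a),np.cos(a)]]); C=np.array([524.6,26.5])
for s,m in v.masks("shaft")[:3]:
    c,sz,an=v.rect(m,.054); print(round(s,2),m.sum(),c,sz,an,"plate:",((c-C)@B.T).round(1))
    ys,xs=np.nonzero(m); g=(v.ground(np.c_[xs,ys],.056)*1000-C)@B.T; print("  y range",np.percentile(g[:,1],[0,100]).round(1), "x of thick",np.percentile(g[:,0],[2,98]).round(1))
    for lo in range(-80,90,20):
        k=abs(g[:,1]-lo)<5
        if k.any(): print("   ",lo,g[k,0].min().round(1),g[k,0].max().round(1))
print(pose()[0],yaw())
g=cv2.resize(v.im[0:280,150:400],(536,600),interpolation=cv2.INTER_CUBIC); cv2.imwrite("pics/w10.png",g[:,:,::-1])
```

```text
0.56 4516 [523.8  26.1] [178.7  20.3] -77.8 plate: [-0.9 -0.2]
  y range [-88.6  88.6] x of thick [-10.4   8.4]
    -80 -11.6 8.1
    -60 -11.5 8.7
    -40 -10.4 8.5
    -20 -10.3 8.3
    0 -10.1 8.1
    20 -10.8 8.8
    40 -9.8 9.2
    60 -10.4 9.1
    80 -6.3 5.6
[ 0.53328293 -0.01426952  0.33141981] 12.899736845095669
```

Shaft is centred: y range −88.6…+88.6 mm, lateral about −1 mm, thin end at the post. Now the gauge.

Request:
{"method": "play_rows", "body": {
  "rows": [
    [100,0.03,0.009,0,0,0,0],
    [100,0.058,0.018,0,0,0,0],
    [100,0.058,0.018,0,0,0,0],
    [100,0.058,0.018,0,0,0,0],
    [100,0.058,0.018,0,0,0,0],
    [100,0.058,0.018,0,0,0,0],
    [100,0.029,0.008,0,0,0,0],
    [100,0,0,0,0,0,0]
  ]
}}

```text
clock: 31.82
tool_pos: [0.5587, 0.3528, 0.3307]
eef_rot: [0.621, 0.784, -0.001, -0.002]
contact_force: [-0.4, -1.2, -0.7]
opening: 0.995
finger_force: 0.0
```

Request:
{"method": "play_rows", "body": {
  "rows": [
    [100,0,0,0,0,0,0],
    [100,0,0,0,0,0,0]
  ]
}}

```text
clock: 32.08
tool_pos: [0.5614, 0.3466, 0.3323]
eef_rot: [0.625, 0.781, -0.001, 0.0]
contact_force: [0.4, -0.6, -0.1]
opening: 0.998
finger_force: 0.0
```

Run:
```python
from h import *
v=View(png="pics/w11.png"); np.savez("w11.npz",im=v.im,R=v.R,c=v.c,f=v.f,cc=v.cc)
print(v.spots("gauge"),pose()[0],yaw())
for s,m in v.masks("gauge")[:3]: print(round(s,2),m.sum(),np.argwhere(m).mean(0)[::-1]*1.5625,v.im[m].mean(0))
```

```text
[(0.75, array([0.5338, 0.4073, 0.0787])), (0.74, array([0.6035, 0.5002, 0.0308]))] [0.56144354 0.34708776 0.33262509] 12.681172432293021
0.9 4554 [384.90406785 179.14882521] [207.43763724 209.05270092 203.49582784]
0.76 2067 [537.25885946  24.53964078] [ 45.38848573  87.62070634 168.26656991]
```

View pics/w11.png

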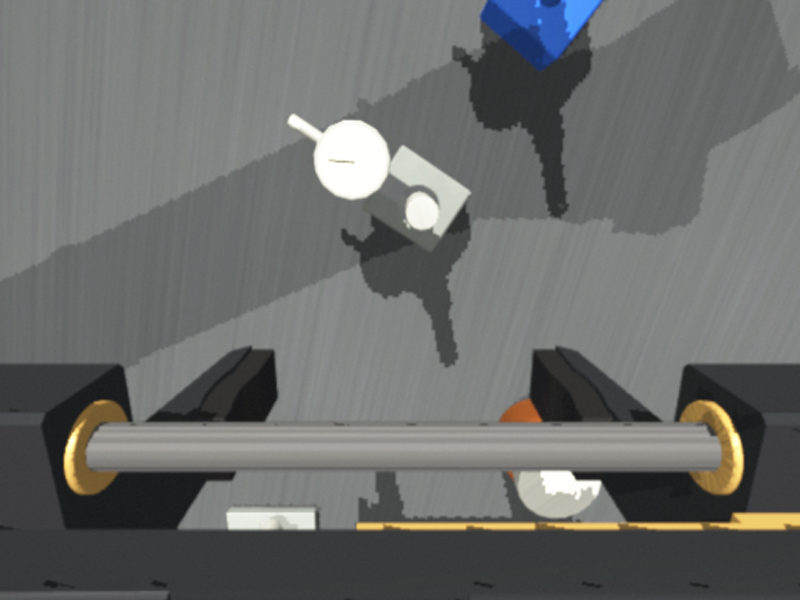

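Grey gauge: column top at (422,210), dial at (351,160), feeler tip at (291,121), base corners at (402,146), (470,192) and (433,250). The blue look-alike is at (540,25) and stays.

Run:
```python
from h import *
d=np.load("w11.npz"); v=View.__new__(View); v.R,v.c,v.f,v.cc=d["R"],d["c"],float(d["f"]),d["cc"]
P=lambda q,z:v.ground((np.float32(q)+.5)*.64-.5,z)*1000
col=P([(422,210)],.121)[0]; dial=P([(351,160)],.076)[0]; tip=P([(291,121)],.070)[0]; b=P([(402,146),(470,192),(433,250)],.034)
print(col,dial,tip,b.round(1))
ang=lambda u:np.degrees(np.arctan2(u[1],u[0])).round(1)
print("dial",ang(dial-col),np.hypot(*(dial-col)),"tip",ang(tip-col),np.hypot(*(tip-col)),"dial-tip",ang(tip-dial),"base edges",ang(b[0]-b[1]),np.hypot(*(b[0]-b[1])),ang(b[1]-b[2]),np.hypot(*(b[1]-b[2])),"base ctr",(b[0]+b[2])/2)
g=(tip-col)
plan(*(col/1000),.1+.147,ang(g)-90); plan(*(col/1000),.1+.147,ang(g))
```

```text
[557.431012   398.17603902] [520.20226409 410.97998682] [487.02159834 422.60970394] [[542.7 424.9]
 [587.6 408.5]
 [574.4 370.1]]
dial 161.0 39.36903288817886 tip 160.9 74.52844768532943 dial-tip 160.7 base edges 159.9 47.79564927379722 71.1 40.61552162236225 base ctr [558.56128798 397.53094043]
turn -58.2 shift mm [20.4 46.7 85.7] now [0.5614 0.3474 0.3328] 12.7 q7 -0.52
turn 31.8 shift mm [ 46.7 -20.3  85.7] now [0.5614 0.3474 0.3328] 12.7 q7 -0.52
```

Request:
{"method": "play_rows", "body": {
  "rows": [
    [70,0,0,0,0,0,-9.7],
    [70,0,0,0,0,0,-9.7],
    [70,0,0,0,0,0,-9.7],
    [70,0,0,0,0,0,-9.7],
    [70,0,0,0,0,0,-9.7],
    [70,0,0,0,0,0,-9.7],
    [70,0.0204,0.0467,0,0,0,0],
    [70,0,0,0.02,0,0,0]
  ],
  "grip_force": 40
}}

```text
clock: 33.22
tool_pos: [0.5555, 0.4042, 0.3144]
eef_rot: [0.163, 0.987, 0.004, 0.0]
contact_force: [-0.4, -0.7, 0.8]
opening: 0.701
finger_force: 0.0
```

Request:
{"method": "play_rows", "body": {
  "rows": [
    [70,0,0,0,0,0,0],
    [70,0,0,0,0,0,0]
  ]
}}

```text
clock: 33.48
tool_pos: [0.5577, 0.398, 0.3127]
eef_rot: [0.166, 0.986, -0.001, 0.0]
contact_force: [-0.6, 1.1, -0.8]
opening: 0.7
finger_force: 0.0
```

Run:
```python
from h import *
plan(.5578,.3979,.101+.147,70.7)
```

```text
turn 0.2 shift mm [-0.1  0.  64.7] now [0.5577 0.398  0.3127] 70.9 q7 0.22
```

Request:
{"method": "play_rows", "body": {
  "rows": [
    [70,0,0,0.03,0,0,0.2],
    [50,0,0,0.025,0,0,0],
    [50,0,0,0.0095,0,0,0],
    [50,0,0,0,0,0,0],
    [30,0,0,0,0,0,0],
    [24,0,0,0,0,0,0],
    [24,0,0,0,0,0,0],
    [0,0,0,0,0,0,0]
  ]
}}

```text
clock: 34.48
tool_pos: [0.5569, 0.3994, 0.2484]
eef_rot: [0.167, 0.986, -0.0, 0.0]
contact_force: [-0.7, -1.7, 1.3]
opening: 0.152
finger_force: 21.0
```

Request:
{"method": "play_rows", "body": {
  "rows": [
    [0,0,0,0,0,0,0],
    [0,0,0,0,0,0,0],
    [0,0,0,0,0,0,0]
  ]
}}

```text
clock: 34.85
tool_pos: [0.5569, 0.3992, 0.2483]
eef_rot: [0.167, 0.986, -0.0, 0.0]
contact_force: [-2.2, -2.5, 4.2]
opening: 0.142
finger_force: 40.0
```

Run:
```python
from h import *
plan(.5578,.3979,.101+.147,70.7); s=status.get_state(); print(s["opening"]*88,s["finger_force"],s["contact_force"])
```

```text
turn 0.09 shift mm [-1.2 -0.9  0.3] now [0.5569 0.3992 0.2483] 70.79 q7 0.18
12.483467631931932 39.976030234247446 [-2.17489525 -2.47046456  4.22150908]
```

Request:
{"method": "play_rows", "body": {
  "rows": [
    [0,0,0,-0.01,0,0,0],
    [0,0,0,-0.03,0,0,0],
    [0,0,0,-0.04,0,0,0],
    [0,0,0,-0.02,0,0,-8],
    [0,0,0,0,0,0,-8],
    [0,0,0,0,0,0,-8],
    [0,0,0,0,0,0,-8],
    [0,0,0,0,0,0,0]
  ]
}}

```text
clock: 35.85
tool_pos: [0.5569, 0.3994, 0.3477]
eef_rot: [-0.111, 0.994, 0.0, -0.0]
contact_force: [0.6, -0.5, -4.5]
opening: 0.147
finger_force: 40.0
```

Run:
```python
from h import *
plan(.6415,.0511,.2475+.006,102.7); s=status.get_state(); print(s["opening"]*88,s["finger_force"],s["contact_force"],s["moment"])
```

```text
turn 0.02 shift mm [  -6.  -358.5   93.9] now [0.5569 0.3994 0.3477] 102.72 q7 0.7
12.899982643126542 39.981244586415414 [ 0.57892994 -0.46216173 -4.46098588] [ 0.07074742 -0.03838577 -0.00503578]
```

Request:
{"method": "play_rows", "body": {
  "rows": [
    [0,0,-0.02,0,0,0,0],
    [0,0,-0.04,0,0,0,0],
    [0,-0.001,-0.05,0,0,0,0],
    [0,-0.001,-0.055,0,0,0,0],
    [0,-0.001,-0.055,0,0,0,0],
    [0,-0.001,-0.055,0,0,0,0],
    [0,-0.001,-0.045,0,0,0,0],
    [0,-0.001,-0.03,0,0,0,0]
  ]
}}

```text
clock: 36.85
tool_pos: [0.6406, 0.0543, 0.3479]
eef_rot: [-0.108, 0.994, -0.002, -0.0]
contact_force: [0.2, 0.4, -4.1]
opening: 0.139
finger_force: 40.0
```

Request:
{"method": "play_rows", "body": {
  "rows": [
    [0,0,-0.008,0.02,0,0,0],
    [0,0,0,0.03,0,0,0],
    [0,0,0,0,0,0,0],
    [0,0,0,0,0,0,0]
  ]
}}

```text
clock: 37.35
tool_pos: [0.642, 0.053, 0.2984]
eef_rot: [-0.112, 0.994, 0.001, 0.0]
contact_force: [-0.4, 1.4, -3.2]
opening: 0.143
finger_force: 40.0
```

Run:
```python
from h import *
plan(.6415,.0511,.2545,102.7)
v=View(); np.savez("w12.npz",im=v.im)
for s,m in v.masks("gauge")[:2]: print(round(s,2),m.sum(),np.argwhere(m).mean(0)[::-1])
t=View("top"); np.savez("t12.npz",im=t.im)
cv2.imwrite("pics/w12.png",np.hstack([cv2.resize(v.im,(480,360)),cv2.resize(t.im[100:240,180:340],(320,280))[:,:] if 0 else cv2.resize(t.im[110:245,200:320],(320,360))])[:,:,::-1])
```

```text
turn 0.18 shift mm [ 0.9 -1.8 43.9] now [0.642  0.053  0.2984] 102.88 q7 1.13
0.92 7423 [258.12245723 185.9532534 ]
0.66 320 [378.034375  46.696875]
```

Run:
```python
from h import *
v=View(); p,R=pose(); m=v.masks("gauge")[0][1]
w=m.sum(1); rows=np.nonzero(w)[0]; print("tip row",rows.min(), "widths",[(r,int(w[r])) for r in range(rows.min(),rows.max(),8)])
k=np.nonzero(m[rows.min()+2])[0]; print("tip col",k.mean())
tc=lambda row,depth:(lambda dt,ct:(ct+dt*(depth-ct[2])/dt[2])[0]*1000)(R.T@(np.r_[0,(row-v.cc[1])/v.f,1]@v.R),R.T@(v.c-p))
print("tip x",tc(rows.min()-.5,.178))
# dial circle fit from mask edges in tool mm at depth .172
ys,xs=np.nonzero(m); 
L=[];
for r in range(rows.min(),rows.max()):
    c=np.nonzero(m[r])[0]
    L+= [(r,c.min()-.5,c.max()+.5)]
L=np.array(L); X=np.array([tc(r,.172) for r in L[:,0]]); 
wd=(L[:,2]-L[:,1]); 
for i in range(0,len(X),8): print(X[i].round(1),wd[i], end=" | ")
```

```text
tip row 95 widths [(95, 10), (103, 13), (111, 12), (119, 11), (127, 11), (135, 42), (143, 57), (151, 66), (159, 69), (167, 72), (175, 69), (183, 65), (191, 64), (199, 63), (207, 63), (215, 63), (223, 37), (231, 25), (239, 25), (247, 27), (255, 28), (263, 30)]
tip col 260.5
tip x 74.9239743721908
74.4 10.0 | 70.6 13.0 | 66.8 12.0 | 62.9 11.0 | 59.0 11.0 | 55.0 42.0 | 50.9 57.0 | 46.8 66.0 | 42.6 69.0 | 38.4 72.0 | 34.1 69.0 | 29.7 65.0 | 25.3 64.0 | 20.8 63.0 | 16.3 63.0 | 11.6 63.0 | 6.9 37.0 | 2.2 25.0 | -2.7 25.0 | -7.6 27.0 | -12.6 28.0 | -17.7 30.0 |
```

Request:
{"method": "play_rows", "body": {
  "rows": [
    [0,0.002,-0.0018,0.015,0,0,-0.7],
    [0,0,0,0.015,0,0,0],
    [0,0,0,0.008,0,0,0],
    [0,0,0,0.003,0,0,0],
    [0,0,0,0,0,0,0],
    [0,0,0,0,0,0,0]
  ]
}}

```text
clock: 38.35
tool_pos: [0.6408, 0.0497, 0.2576]
eef_rot: [-0.118, 0.993, 0.0, 0.0]
contact_force: [-0.7, 0.5, -3.8]
opening: 0.143
finger_force: 40.0
```

Run:
```python
from h import *
plan(.6415-.0012,.0511-.0003,.2545,103.6); print(status.get_state()["contact_force"])
```

```text
turn -0.1 shift mm [0.2 1.2 3.1] now [0.6408 0.0497 0.2576] 103.5 q7 1.1
[-0.67046633  0.54198153 -3.78326049]
```

Request:
{"method": "play_rows", "body": {
  "rows": [
    [0,0,0.001,0.002,0,0,0],
    [0,0,0,0.001,0,0,0],
    [0,0,0,0,0,0,0],
    [0,0,0,0,0,0,0]
  ]
}}

```text
clock: 38.85
tool_pos: [0.6404, 0.0506, 0.2543]
eef_rot: [-0.118, 0.993, 0.0, 0.0]
contact_force: [-0.1, 0.0, -3.1]
opening: 0.144
finger_force: 40.0
```

Run:
```python
from h import *
plan(.6415-.0012,.0511-.0003,.2545,103.6); print(status.get_state()["contact_force"])
```

```text
turn -0.1 shift mm [ 0.   0.2 -0.2] now [0.6404 0.0506 0.2543] 103.5 q7 1.1
[-0.06383935  0.04330399 -3.12322021]
```

Request:
{"method": "play_rows", "body": {
  "rows": [
    [0,0,0,0.0006,0,0,0],
    [0,0,0,0,0,0,0],
    [25,0,0,0,0,0,0],
    [40,0,0,0,0,0,0],
    [60,0,0,0,0,0,0],
    [60,0,0,0,0,0,0],
    [60,0,0,-0.02,0,0,0],
    [60,0,0,-0.05,0,0,0]
  ]
}}

```text
clock: 39.85
tool_pos: [0.6396, 0.0502, 0.3233]
eef_rot: [-0.118, 0.993, -0.0, -0.002]
contact_force: [0.8, -0.5, 0.8]
opening: 0.598
finger_force: 0.0
```

Request:
{"method": "play_rows", "body": {
  "rows": [
    [60,-0.03,0,-0.04,0,0,0],
    [60,-0.03,0,-0.02,0,0,0],
    [60,0,0,0,0,0,0],
    [60,0,0,0,0,0,0]
  ]
}}

```text
clock: 40.35
tool_pos: [0.6976, 0.0643, 0.3831]
eef_rot: [-0.118, 0.993, -0.0, -0.001]
contact_force: [1.1, 0.4, -0.6]
opening: 0.599
finger_force: 0.0
```

Run:
```python
from h import *
v=View(png="pics/w13.png"); np.savez("w13.npz",im=v.im,R=v.R,c=v.c,f=v.f,cc=v.cc); print(pose()[0])
```

```text
[0.69743814 0.06404745 0.38262337]
```

View pics/w13.png

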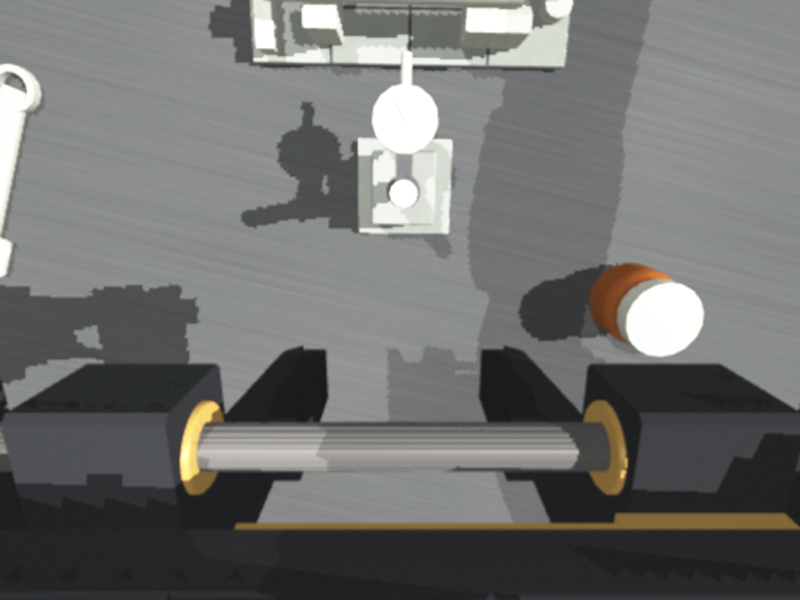

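Run:
```python
from h import *
d=np.load("w13.npz"); v=View.__new__(View); v.R,v.c,v.f,v.cc=d["R"],d["c"],float(d["f"]),d["cc"]
P=lambda q,z:v.ground((np.float32(q)+.5)*.64-.5,z)*1000
ang=lambda u:np.degrees(np.arctan2(u[1],u[0])).round(1)
col=P([(404,193)],.127)[0]; dial=P([(405,118)],.082)[0]; tip=P([(406,54)],.076)[0]; pad=P([(359,139),(452,139),(449,234),(358,233)],.006)
base=P([(372,223),(433,224)],.040)
print(col,dial,tip,"ang",ang(dial-col),ang(tip-col),"pad",pad.round(1),pad.mean(0),ang(pad[1]-pad[0]),ang(pad[2]-pad[3]),"plate edge",ang(np.diff(P([(255,64),(567,67)],.008),axis=0)[0]),"base rear",ang(base[1]-base[0]),base)
```

```text
[641.43129797  50.44651448] [602.19001331  41.60282301] [568.35199557  34.00388616] ang -167.3 -167.3 pad [[616.1  10.3]
 [600.   77. ]
 [668.2  93.1]
 [684.   24.1]] [642.10596489  51.12942616] 103.6 102.9 plate edge 103.1 base rear 102.6 [[669.97999514  34.43551011]
 [660.64395511  76.07054112]]
```

The gauge is at (641.4, 50.4) mm, with the pad's centre at (642.1, 51.1). It points along 192.7°, square to the shaft. The jar and the spanner are where they were, and the gripper is clear.

```bash
python3 -c "
from plant import r
print(r.finish_job())"
```

```text
the job is handed in; nothing more can be done
None
```

The set-up is finished and handed in at about 40 s of the 106 s allowed: by my last measurements both V-blocks, the shaft (thin end at the post) and the gauge are within about 1.5 mm of where you asked and square, the jar and spanner were not touched, and the gripper is open and clear; no verdict was returned.

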